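# Put the toiletries back into their matching trays

## Robot

A 7-joint arm with a two-finger parallel gripper is mounted at the origin on the work surface. World frame = base frame: x ahead of the robot, y to its left, z up, the work surface at z = 0. Lengths are in m, angles in rad, forces in N, time in s.
With the tool pointing down it reaches from about 0.35 to 0.9 m from the base axis. Payload 8.1 kg.
Tool frame: the origin (TCP) lies at the very end of the fingers, on their centre line; the grasp point (between the pads) lies 19 mm behind it; z points along the fingers, y is the line along which they close (so a half turn about z gives the same grasp; the last joint's range is limited). The gripper opens to 92 mm and grips with 3 to 60 N. Pads are 19 mm wide; open, the fingers measure 130 mm over their backs; the gripper's body (75 mm by 190 mm) begins 47 mm behind the grasp point.
Start: joints at [1.047, 0.434, 0.025, 1.573, -0.012, 1.134, -0.075], TCP at [0.255, -0.571, 0.227] pointing down, gripper open.
Joint ranges: [-2.62, 2.62], [-0.44, 2.09], [-1.27, 1.32], [0.08, 2.57], [-1.32, 4.46], [0.12, 2], [-2.74, 2.74]. Speed limits (rad/s): [2.22, 2.22, 3.01, 3.01, 3.14, 3.14, 3.14].

## Interface

Orientations are given as a rotation vector (axis times angle).
In Python, from cell import readout, cams, job gives the robot as it stands.
- The arm moves only by the tool drive_tool, never from a script. Its argument "commands" is a list of rows, each a list of 3 entries, a list of its own where there are three numbers: the turn, a rotation vector about the tool's x, y, z in rad, then the shift along the tool's x, y, z in cm, then the gripper's target within -1 to 1 (fully open at 1, half-way at 0, shut at -1). A call has 1 to 20 rows; each row is the pose to reach, as a shift and turn from the pose commanded when the call began, along the tool's axes at that moment; what a row does not reach only later rows make up. A row lasts 1/12 s, in which the tool goes at most 41.7 mm and 7.16 degrees, less where a joint would pass 70% of its speed; a pose out of reach is approached as far as the arm can. A call with a gripper value outside its range is refused whole. The fingers move at their own pace and stop on an object; "newtons" is the grip in N (left out, the last holds). Time passes only in rows, so rows that repeat a pose let the fingers close. It gives the time, the measured TCP pose, the force, the opening and the grip force at its end, in the units of the state.
- readout.observe(): the state, without advancing time (a new reading comes with each control period).
- cams.get_image(name): name is "side" or "top"; returns the picture (384x512x3 uint8, blue, green, red); there is no depth.
- cams.camera_info(name): a dict with "camera_matrix" (3x3 intrinsics, pixels), "k1" (the pictures are not rectified: a ray, as slopes to the right and down, at radius r is drawn at 1 + k1 r^2 times it, then the intrinsics apply), "R" (3x3) and "t" (3): a world point X has camera coordinates R X + t. Camera axes: x right, y down, z forward; pixel columns grow to the right and rows downward; lengths in m; the calibration is good to about 2 mm. A picture is of the moment at which its call begins. camera_info takes no time and is no camera call.
- job.sign_off(): hands the job in; it is judged then, once.
The state is a dict: "clock": time; "joints": joint angles; "dq": joint speeds; "joint_efforts": joint torques, N m; "position": TCP position; "ee_rot": TCP orientation; "force": force on the tool from outside, world axes, zero at the start; "ft_torque": the same for the moment, N m; "width": opening from 0.0 (shut) to 1.0 (fully open); "gripper_force": force on a finger pad.
Only numpy, scipy, OpenCV 4.12 (cv2) and the standard library are available. Lean on these libraries where they do the work, as an engineer would, in place of code of your own. Each camera call takes 0.05 s, during which the arm holds its last target. There are 200 camera calls.

## Task

Tidy the wardrobe shelf: put the hairbrush, the nail clipper, the hair tie case and the lip-balm tin each into the tray or dish made to its outline, lying flat on the felt inside the lip with the same side up as now. Set them down gently rather than dropping them, and leave the cream jar and the brown bottle standing where they are.

Things in the scene. Friction and masses are not known exactly. Their poses are not given: they have to be found in the camera images.
- brush: Black plastic hairbrush lying on its back, bristles up: 165 long (its x), head 42 wide and 16 thick on the half towards +x (x from -7 to +82), handle 20 wide and 15 thick towards -x; bristle field 30 wide on top of the head, up to 26 high. 80 g, balance point 17 mm from the origin towards the head. Origin: centre of the underside at mid-length; z up.
- clipper: Steel nail clipper lying flat: 80 long (its x), 16 wide (its y), jaws' bars 10 thick with the thumb lever folded on top, about 18 high in all. 60 g. Origin: centre of the underside; z up.
- tie_case: Pink hard-silicone hair tie case, a round closed box standing upright: diameter 56, height 26. 50 g. Origin: centre of the underside; z up.
- balm_tin: Small round brass-coloured metal lip-balm tin standing upright: diameter 36, height 20. 30 g. Origin: centre of the underside; z up.
- brush_tray: Long rectangular clear acrylic tray with grey felt floor, fixed: inside 181 (its x) by 58 (its y); floor 3 above the shelf, lip 3 thick, its top 6 above the shelf. Outline for the hairbrush, either way round. Origin: centre of its underside, on the shelf.
- clipper_tray: Short narrow rectangular clear acrylic tray with grey felt floor, fixed: inside 96 (its x) by 32 (its y); floor 3 above the shelf, lip 3 thick, its top 6 above the shelf. Outline for the nail clipper, either way round. Origin: centre of its underside, on the shelf.
- case_dish: Larger round clear acrylic dish with grey felt floor, fixed: inside diameter 72; floor 3 above the shelf, lip 3 thick, its top 6 above the shelf. Outline for the hair tie case. Origin: centre of its underside, on the shelf.
- tin_dish: Smaller round clear acrylic dish with grey felt floor, fixed: inside diameter 52; floor 3 above the shelf, lip 3 thick, its top 6 above the shelf. Outline for the lip-balm tin. Origin: centre of its underside, on the shelf.
- jar: Bystander, not to be disturbed: squat pale cream jar with a grey lid, standing on the shelf to the left of the things and trays, diameter 60, height 55. Origin: centre of the underside.
- flask: Bystander, not to be disturbed: brown glass bottle standing on the shelf to the right of the things and trays, diameter 48, height 120. Origin: centre of the underside.
There are look-alikes about, which are no part of the job. Of the things that look like the balm_tin, the smaller one is meant.

How it is judged:
By the outcome, as a careful person would: the job done as asked, in the order asked, and still so for the second after the job is handed in, with the robot touching nothing.
It also fails if it takes over 93 s, if anything falls off the work surface, if the arm or the gripper's body presses on something with over 40 N, if the wrist force passes 120 N, or if a joint passes its speed limit or range.

## Working session

There is one attempt and no reset: what is moved stays moved. The work goes in short steps, Python scripts to look and compute and a tool call to move; the robot and the scene stay as the last step left them, time stands still between calls to the robot, and variables do not carry over. Pictures are saved under pics/ and viewed, at most 15 in all, crops included, and the job is handed in when it is done.

Besides the shell and the picture viewer there is one more tool, called after "Request:" as name(argument=value, ...) on one line, values as JSON. drive_tool: Moves the arm, as the interface text tells. Its arguments: {"type":"object","properties":{"commands":{"type":"array"},"newtons":{"type":"number"}},"required":["commands"]}

```bash
mkdir -p pics; ls
cat > h.py <<'E'
import numpy as np, cv2
from cell import readout, cams, job
def ray(name,u,v):
    c=cams.camera_info(name);K=np.array(c["camera_matrix"]);R=np.array(c["R"]);t=np.array(c["t"])
    d=cv2.undistortPoints(np.array([[[u,v]]],float),K,np.array([c["k1"],0,0,0,0.]))[0,0]
    return -R.T@t, R.T@np.array([d[0],d[1],1])
def pt(name,u,v,z):
    o,d=ray(name,u,v); return o+d*(z-o[2])/d[2]
def proj(name,X):
    c=cams.camera_info(name);K=np.array(c["camera_matrix"]);R=np.array(c["R"]);t=np.array(c["t"])
    p,_=cv2.projectPoints(np.array(X,float).reshape(-1,1,3),cv2.Rodrigues(R)[0],t,K,np.array([c["k1"],0,0,0,0.])); return p[:,0]
E
python3 - <<'E'
from h import *
for n in("top","side"):
    im=cams.get_image(n);cv2.imwrite(f"pics/{n}0.png",im)
    c=cams.camera_info(n);print(n,np.round(-np.array(c["R"]).T@np.array(c["t"]),3),np.round(c["R"],2).tolist(),c["k1"],np.round(c["camera_matrix"],0).tolist())
    cv2.imwrite(f"pics/{n}0b.png",cv2.resize(im,(800,600),interpolation=cv2.INTER_CUBIC))
s=readout.observe();print(s)
E
```

```text
pics
top [0.284 0.011 1.411] [[-0.0, -1.0, -0.01], [-0.98, 0.0, -0.19], [0.19, 0.01, -0.98]] -0.012103196889408134 [[482.0, 0.0, 259.0], [0.0, 482.0, 190.0], [0.0, 0.0, 1.0]]
side [ 0.289 -0.837  1.12 ] [[0.95, -0.31, 0.0], [-0.24, -0.74, -0.63], [0.2, 0.6, -0.78]] -0.1409262137578076 [[399.0, 0.0, 259.0], [0.0, 399.0, 193.0], [0.0, 0.0, 1.0]]
{'clock': 0.1, 'joints': array([ 1.04737765,  0.43514782,  0.02496227,  1.5739749 , -0.01161179,
        1.13401823, -0.07507573]), 'dq': array([ 3.01930540e-03, -2.39886638e-03,  1.12509395e-05, -1.92322479e-03,
        3.29459103e-04,  1.30278338e-03,  5.57520033e-05]), 'joint_efforts': array([ 3.78047014e-03, -6.69120526e+01,  9.88382176e-01, -3.15140820e+01,
       -6.04379503e-02,  3.75243556e-02, -1.01578905e-06]), 'position': array([ 0.2550954, -0.5700777,  0.2260388]), 'ee_rot': array([-3.07100448e+00, -6.55812230e-01,  6.31132954e-04]), 'force': array([-1.17557064e+00,  8.48049780e-01,  5.41371376e-04]), 'ft_torque': array([-0.02166201,  0.01918644, -0.03576852]), 'gripper_force': 0.0, 'width': 1.0026337185825795}
```

View pics/top0b.png

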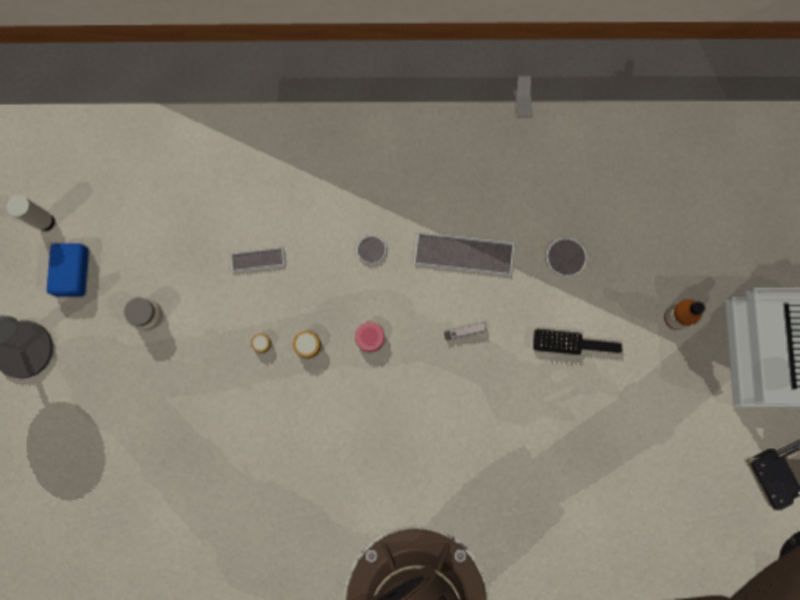

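View pics/side0b.png

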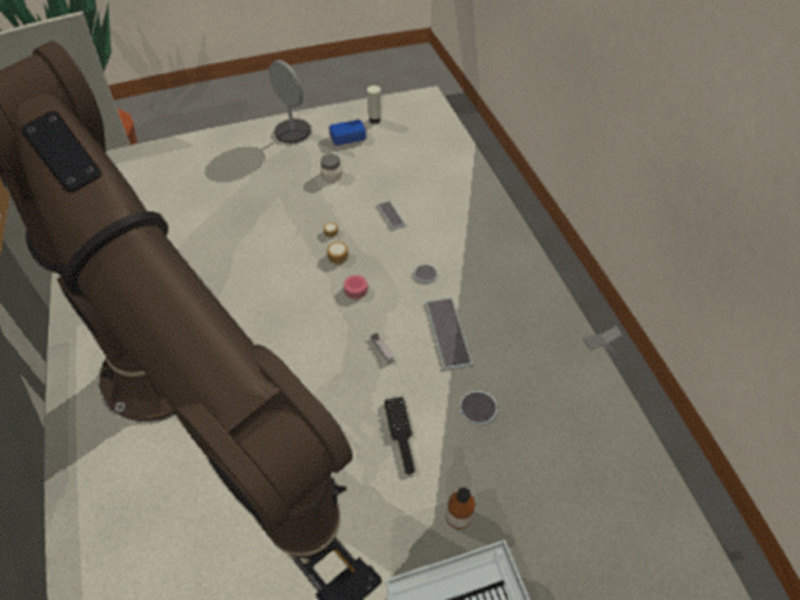

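The top view (800x600) shows two brass tins, a smaller one at (261,343) and a larger one at (307,345); the smaller fits the description. The case is at (370,337), the clipper at (465,331) and the brush at (577,342) with its head to the left. The trays are at (258,260) for the clipper, (371,250) for the tin, (465,254) for the brush and (566,257) for the case. The side view agrees, and the jar and bottle stand clear of the working area.

```bash
cat > m.py <<'E'
from h import *
def meas(im,roi,f,z,name="top",mn=20):
    x0,y0,x1,y1=[int(a/1.5625) for a in roi]
    s=im[y0:y1,x0:x1]; hsv=cv2.cvtColor(s,cv2.COLOR_BGR2HSV).astype(int)
    m=f(s.astype(int),hsv).astype(np.uint8)
    cs=max(cv2.findContours(m,cv2.RETR_EXTERNAL,cv2.CHAIN_APPROX_NONE)[0],key=cv2.contourArea)
    P=np.array([pt(name,u+x0,v+y0,z)[:2] for u,v in cs[:,0]])
    (c,wh,a)=cv2.minAreaRect((P*1000).astype(np.float32))
    if wh[0]<wh[1]: wh=wh[::-1]; a+=90
    return np.round(c,1),np.round(wh,1),round((a+90)%180-90,1)
E
python3 - <<'E'
from m import *
im=cv2.imread("pics/top0.png")
dark=lambda t:(lambda s,h:h[...,2]<t)
sat=lambda t:(lambda s,h:h[...,1]>t)
for n,roi,f,z in [("brush",(520,318,635,370),dark(75),.013),("clip",(438,312,495,348),lambda s,h:abs(s.max(2)-s.min(2))<14,.009),("case",(345,312,395,362),sat(100),.026),("tin",(245,325,278,358),sat(75),.02),("bigtin",(285,325,328,365),sat(75),.02),
 ("btray",(405,225,525,285),dark(118),.003),("ctray",(225,240,292,280),dark(118),.003),("tdish",(350,230,392,270),dark(118),.003),("cdish",(540,232,592,282),dark(85),.003),("jar",(115,285,170,335),dark(110),.055)]:
    try: print(n,meas(im,roi,f,z))
    except Exception as e: print(n,e)
x0,y0,x1,y1=140,140,420,250
cv2.imwrite("pics/crop1.png",cv2.resize(im[y0:y1,x0:x1],None,fx=2.85,fy=2.85,interpolation=cv2.INTER_CUBIC))
cv2.imwrite("pics/crop2.png",cv2.resize(im[200:235,150:220],None,fx=8,fy=8,interpolation=cv2.INTER_CUBIC))
E
```

```text
brush (array([ 457.9, -301.3]), array([161.9,  40.4]), 83.8)
clip (array([474.6, -69. ]), array([32.2, 14.8]), 89.8)
case (array([469.9,  85.5]), array([49.7, 49.2]), 45.0)
tin (array([461. , 289.7]), array([35.8, 34.5]), 45.9)
bigtin (array([457.9, 203.6]), array([54.3, 49. ]), 45.3)
btray (array([635.3, -93. ]), array([181.8,  60.7]), 84.2)
ctray (array([624.5, 305.1]), array([94.9, 32.4]), -82.9)
tdish (array([641.4,  84.9]), array([54.4, 49.5]), 44.1)
cdish (array([ 626.1, -289.2]), array([66.3, 64.8]), 89.8)
jar (array([508.9, 498.5]), array([74.1, 51.6]), 66.8)
```

View pics/crop1.png

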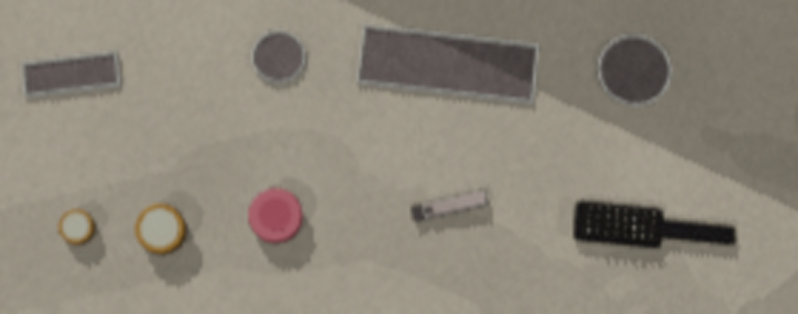

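View pics/crop2.png

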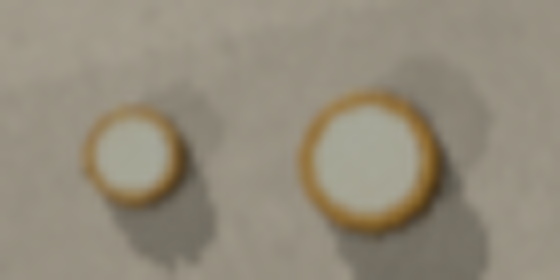

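Crops: the small tin sits at px (166,219) with diameter about 36 mm, against about 50 mm for the look-alike at (196,220), so the small one is right. The clipper runs from px (284.6,214.4) to (311.2,209.5). Next I'll measure the brush and clipper axes and work out the first move.

```bash
cat > go.py <<'E'
from h import *
from scipy.spatial.transform import Rotation as Ro
def go(x,y,z,head,s=None):
    """mm, deg heading of tool x -> turn rad, shift cm"""
    s=s or readout.observe(); R=Ro.from_rotvec(s["ee_rot"])
    h=np.radians(head); X=np.array([np.cos(h),np.sin(h),0]);Z=np.array([0,0,-1.]);T=Ro.from_matrix(np.c_[X,np.cross(Z,X),Z])
    d=R.inv().apply(np.array([x,y,z])/1000-s["position"])*100
    r=R.as_matrix()
    print("from",np.round(s["position"]*1000,1),"head",round(np.degrees(np.arctan2(r[1,0],r[0,0])),1),"turn",np.round((R.inv()*T).as_rotvec(),3),"shift",np.round(d,2))
E
python3 - <<'E'
from m import *
from go import go
im=cv2.imread("pics/top0.png")
g=cv2.cvtColor(im,cv2.COLOR_BGR2HSV)[...,2]
ys,xs=np.nonzero(g[204:236,333:406]<75); xs+=333; ys+=204
P=np.array([pt("top",u,v,.012)[:2]*1000 for u,v in zip(xs,ys)])
hd=P[P[:,1]>-300].mean(0); ha=P[P[:,1]<-315].mean(0); d=hd-ha
print("brush ends y",P[:,1].min(),P[:,1].max(),"head",hd,"handle",ha,"ang",np.degrees(np.arctan2(d[1],d[0])))
print("clip ends",pt("top",284.6,214.4,.008),pt("top",311.2,209.5,.008))
c=hd.copy();
o=.5*(P[P[:,1].argmin()]+P[P[:,1].argmax()]); print(o)
go(466,-284,120,85)
E
```

```text
brush ends y -382.1726623370729 -221.48656792891973 head [ 462.24844151 -260.28428382] handle [ 453.49200211 -349.18097219] ang 84.37443839222838
clip ends [ 0.47507922 -0.05470555  0.008     ] [ 0.48935107 -0.13303895  0.008     ]
[ 452.86599888 -301.82961513]
from [ 255.1 -570.1  226. ] head 24.1 turn [-1.000e-03 -1.000e-03 -1.063e+00] shift [ 30.94 -17.48  10.62]
```

Request:
drive_tool(commands=[[[0, 0, -1.053], [30.3, -17.7, 10.6], 1], [[0, 0, -1.053], [30.3, -17.7, 10.6], 1], [[0, 0, -1.053], [30.3, -17.7, 10.6], 1], [[0, 0, -1.053], [30.3, -17.7, 10.6], 1], [[0, 0, -1.053], [30.3, -17.7, 10.6], 1], [[0, 0, -1.053], [30.3, -17.7, 10.6], 1], [[0, 0, -1.053], [30.3, -17.7, 10.6], 1], [[0, 0, -1.053], [30.3, -17.7, 10.6], 1], [[0, 0, -1.053], [30.3, -17.7, 10.6], 1], [[0, 0, -1.053], [30.3, -17.7, 10.6], 1], [[0, 0, -1.053], [30.3, -17.7, 10.6], 1], [[0, 0, -1.053], [30.3, -17.7, 10.6], 1], [[0, 0, -1.053], [30.3, -17.7, 10.6], 1], [[0, 0, -1.053], [30.3, -17.7, 10.6], 1]], newtons=15)

```text
clock: 1.27
position: [0.4588, -0.2868, 0.121]
ee_rot: [2.329, 2.107, -0.001]
force: [-1.0, 0.3, -0.0]
width: 1.002
gripper_force: 0.0
```

Run:
```python
from go import *
go(460,-285,5,84.4)
a=cams.get_image("top");b=cams.get_image("side")
p=proj("side",[[.46,-.285,.03]])[0].astype(int);q=proj("top",[[.46,-.285,.03]])[0].astype(int);print(p,q)
f=lambda im,c:cv2.resize(im[max(c[1]-50,0):c[1]+50,c[0]-65:c[0]+65],(390,300),interpolation=cv2.INTER_CUBIC)
cv2.imwrite("pics/a1.png",np.hstack([f(a,q),f(b,p)]))
```

```text
from [ 458.8 -286.8  121. ] head 84.3 turn [ 0.     0.001 -0.002] shift [ 0.2  0.1 11.6]
[255 269] [364 218]
```

View pics/a1.png

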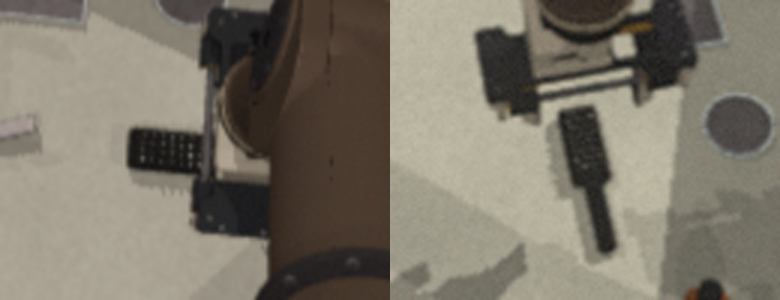

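Brush head centred between the open fingers in both views. Descend and grip.

Request:
drive_tool(commands=[[[0, 0, 0], [0.1, 0.1, 4], 1], [[0, 0, 0], [0.1, 0.1, 8], 1], [[0, 0, 0], [0.1, 0.1, 10.5], 1], [[0, 0, 0], [0.1, 0.1, 11.5], 1], [[0, 0, 0], [0.1, 0.1, 11.5], 1], [[0, 0, 0], [0.1, 0.1, 11.5], -1], [[0, 0, 0], [0.1, 0.1, 11.5], -1], [[0, 0, 0], [0.1, 0.1, 11.5], -1], [[0, 0, 0], [0.1, 0.1, 11.5], -1], [[0, 0, 0], [0.1, 0.1, 11.5], -1], [[0, 0, 0], [0.1, 0.1, 11.5], -1], [[0, 0, 0], [0.1, 0.1, 11.5], -1]], newtons=15)

```text
clock: 2.37
position: [0.4608, -0.2844, 0.0061]
ee_rot: [2.326, 2.111, 0.0]
force: [-0.1, -0.5, 0.1]
width: 0.543
gripper_force: 0.0
```

Request:
drive_tool(commands=[[[0, 0, 0], [0, 0, 0], -1], [[0, 0, 0], [0, 0, 0], -1], [[0, 0, 0], [0, 0, 0], -1], [[0, 0, 0], [0, 0, 0], -1], [[0, 0, 0], [0, 0, 0], -1], [[0, 0, 0], [0, 0, -1], -1], [[0, 0, 0], [0, 0, -3], -1], [[0, 0, 0], [0, 0, -5], -1], [[0, 0, 0], [0, 0, -5], -1]])

```text
clock: 3.12
position: [0.4626, -0.285, 0.0593]
ee_rot: [2.323, 2.108, 0.003]
force: [0.6, -0.4, -0.9]
width: 0.457
gripper_force: 15.0
```

Run:
```python
from go import *
from m import *
s=readout.observe();print(s["force"],s["width"],s["gripper_force"])
# brush grip: tray centre + 17mm to head
h=np.radians(84.2)
go(635.3+17*np.cos(h),-93+17*np.sin(h),50,84.2)
a=cams.get_image("top");b=cams.get_image("side")
p=proj("side",[[.46,-.285,.05]])[0].astype(int);q=proj("top",[[.46,-.285,.05]])[0].astype(int)
f=lambda im,c:cv2.resize(im[max(c[1]-50,0):c[1]+50,c[0]-65:c[0]+65],(390,300),interpolation=cv2.INTER_CUBIC)
cv2.imwrite("pics/a2.png",np.hstack([f(a,q),f(b,p)]))
```

```text
[ 0.64462291 -0.43142682 -0.92245704] 0.45653626225930477 14.998518079519272
from [ 462.6 -285.    59.3] head 84.4 turn [0.005 0.002 0.004] shift [22.49 15.33  0.96]
```

View pics/a2.png

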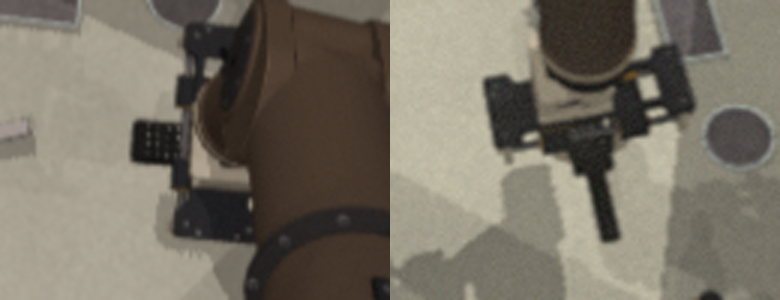

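Brush lifted level and held at 42 mm and 15 N. Move it over the tray.

Request:
drive_tool(commands=[[[0, 0, 0.004], [3, 2, 0], -1], [[0, 0, 0.004], [6, 4, 0], -1], [[0, 0, 0.004], [9, 6, 0], -1], [[0, 0, 0.004], [12, 8.2, 0], -1], [[0, 0, 0.004], [15, 10.2, 0], -1], [[0, 0, 0.004], [18, 12.3, 0], -1], [[0, 0, 0.004], [20.5, 14, 0], -1], [[0, 0, 0.004], [22, 15, 0], -1], [[0, 0, 0.004], [22.5, 15.3, 0], -1], [[0, 0, 0.004], [22.5, 15.3, 1], -1], [[0, 0, 0.004], [22.5, 15.3, 2], -1], [[0, 0, 0.004], [22.5, 15.3, 2], -1], [[0, 0, 0.004], [22.5, 15.3, 2], -1]])

```text
clock: 4.3
position: [0.6327, -0.0773, 0.0341]
ee_rot: [-2.332, -2.103, 0.005]
force: [0.2, 0.2, -0.4]
width: 0.457
gripper_force: 15.0
```

Run:
```python
from go import *
from m import *
go(637,-76,9.3,84.2)
a=cams.get_image("top");b=cams.get_image("side")
p=proj("side",[[.635,-.093,.02]])[0].astype(int);q=proj("top",[[.635,-.093,.02]])[0].astype(int)
f=lambda im,c:cv2.resize(im[max(c[1]-50,0):c[1]+50,c[0]-65:c[0]+65],(390,300),interpolation=cv2.INTER_CUBIC)
cv2.imwrite("pics/a3.png",np.hstack([f(a,q),f(b,p)]))
```

```text
from [632.7 -77.3  34.1] head 84.1 turn [-0.003  0.001 -0.002] shift [0.18 0.42 2.48]
```

View pics/a3.png

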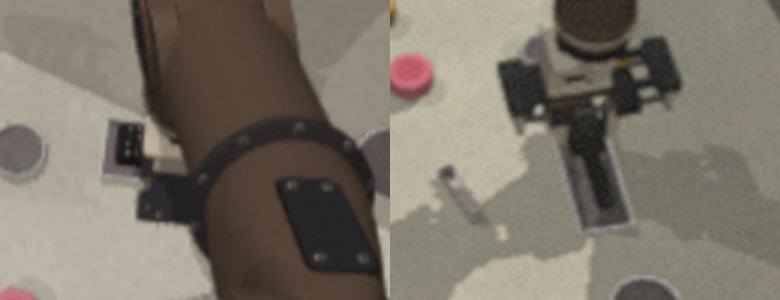

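Brush is over the tray, aligned. Lower and release.

Request:
drive_tool(commands=[[[0, 0, 0], [0.2, 0.4, 0.6], -1], [[0, 0, 0], [0.2, 0.4, 1.2], -1], [[0, 0, 0], [0.2, 0.4, 1.7], -1], [[0, 0, 0], [0.2, 0.4, 2.1], -1], [[0, 0, 0], [0.2, 0.4, 2.3], -1], [[0, 0, 0], [0.2, 0.4, 2.4], -1], [[0, 0, 0], [0.2, 0.4, 2.45], -1], [[0, 0, 0], [0.2, 0.4, 2.45], -1]])

```text
clock: 5.07
position: [0.639, -0.0736, 0.0112]
ee_rot: [2.331, 2.106, 0.0]
force: [-0.1, 0.1, -0.8]
width: 0.457
gripper_force: 15.0
```

Request:
drive_tool(commands=[[[0, 0, 0], [-0.2, -0.1, 0.1], -1], [[0, 0, 0], [-0.2, -0.1, 0.2], -1], [[0, 0, 0], [-0.2, -0.1, 0.25], -1], [[0, 0, 0], [-0.2, -0.1, 0.25], -1]])

```text
clock: 5.4
position: [0.6377, -0.0758, 0.0089]
ee_rot: [2.331, 2.106, -0.0]
force: [-1.9, -1.4, 1.8]
width: 0.455
gripper_force: 15.0
```

Request:
drive_tool(commands=[[[0, 0, 0], [0, 0, 0], 1], [[0, 0, 0], [0, 0, 0], 1], [[0, 0, 0], [0, 0, 0], 1], [[0, 0, 0], [0, 0, 0], 1], [[0, 0, 0], [0, 0, -1], 1], [[0, 0, 0], [0, 0, -3], 1], [[0, 0, 0], [0, 0, -6], 1], [[0, 0, 0], [0, 0, -7], 1], [[0, 0, 0], [0, 0, -7], 1]])

```text
clock: 6.15
position: [0.6401, -0.0754, 0.0827]
ee_rot: [2.328, 2.103, 0.007]
force: [-0.4, 0.1, 0.3]
width: 0.99
gripper_force: 0.0
```

Run:
```python
from go import *
go(482,-94,60,100.3)
```

```text
from [640.1 -75.4  82.7] head 84.2 turn [ 0.006  0.    -0.281] shift [ -3.45 -15.56   2.18]
```

Request:
drive_tool(commands=[[[0, 0, -0.1], [-1, -4, 0], 1], [[0, 0, -0.2], [-2, -8, 0], 1], [[0, 0, -0.28], [-3, -12, 0.5], 1], [[0, 0, -0.28], [-3.4, -15, 1], 1], [[0, 0, -0.28], [-3.4, -15.5, 2], 1], [[0, 0, -0.28], [-3.4, -15.5, 2], 1], [[0, 0, -0.28], [-3.4, -15.5, 2], 1]])

```text
clock: 6.73
position: [0.4802, -0.0937, 0.0587]
ee_rot: [-2.014, -2.411, 0.0]
force: [0.1, 0.1, 0.8]
width: 1.003
gripper_force: 0.0
```

Run:
```python
from go import *
from m import *
go(482,-94,5,100.3)
a=cams.get_image("top");b=cams.get_image("side")
p=proj("side",[[.56,-.093,.02]])[0].astype(int);q=proj("top",[[.56,-.093,.02]])[0].astype(int)
f=lambda im,c:cv2.resize(im[max(c[1]-50,0):c[1]+50,c[0]-65:c[0]+65],(390,300),interpolation=cv2.INTER_CUBIC)
cv2.imwrite("pics/a4.png",np.hstack([f(a,q),f(b,p)]))
```

```text
from [480.2 -93.7  58.7] head 100.2 turn [-0.    -0.    -0.001] shift [-0.06  0.17  5.37]
```

View pics/a4.png

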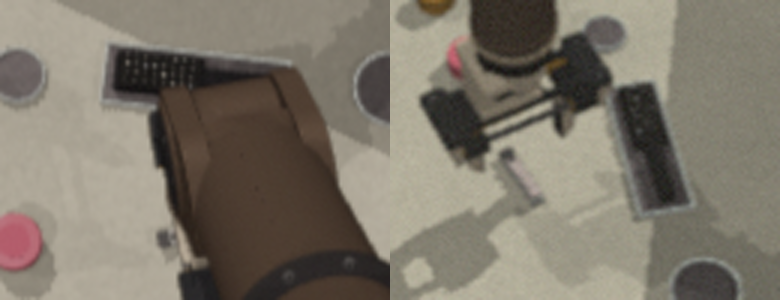

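Brush lies inside its tray lip; clipper is centred between the fingers. Descend and grip it.

Request:
drive_tool(commands=[[[0, 0, 0], [0, 0.1, 2], 0], [[0, 0, 0], [0, 0.1, 4], 0], [[0, 0, 0], [0, 0.1, 5], 0], [[0, 0, 0], [0, 0.1, 5.4], 0], [[0, 0, 0], [0, 0.1, 5.4], -1], [[0, 0, 0], [0, 0.1, 5.4], -1], [[0, 0, 0], [0, 0.1, 5.4], -1], [[0, 0, 0], [0, 0.1, 5.4], -1], [[0, 0, 0], [0, 0.1, 5.4], -1], [[0, 0, 0], [0, 0.1, 5.4], -1], [[0, 0, 0], [0, 0.1, 5.4], -1], [[0, 0, 0], [0, 0.1, 5.4], -1], [[0, 0, 0], [0, 0.1, 5.4], -1], [[0, 0, 0], [0, 0.1, 5.4], -1], [[0, 0, 0], [0, 0.1, 5.4], -1], [[0, 0, 0], [0, 0.1, 5.4], -1]], newtons=15)

```text
clock: 8.17
position: [0.4811, -0.0936, 0.0049]
ee_rot: [2.014, 2.411, -0.0]
force: [-0.8, 0.1, 5.5]
width: 0.177
gripper_force: 14.8
```

Request:
drive_tool(commands=[[[0, 0, 0], [0, 0, -1], -1], [[0, 0, 0], [0, 0, -3], -1], [[0, 0, 0], [0, 0, -6], -1], [[0, 0, 0], [0, 0, -7], -1], [[0, 0, 0], [0, 0, -7], -1]])

```text
clock: 8.58
position: [0.4829, -0.0936, 0.0775]
ee_rot: [2.012, 2.408, 0.004]
force: [0.6, 0.1, 0.1]
width: 0.172
gripper_force: 14.8
```

Run:
```python
from go import *
from m import *
s=readout.observe();print(s["force"],s["width"])
go(624.5,305.1,40,97.1)
a=cams.get_image("top");b=cams.get_image("side")
p=proj("side",[[.48,-.093,.06]])[0].astype(int);q=proj("top",[[.48,-.093,.06]])[0].astype(int)
f=lambda im,c:cv2.resize(im[max(c[1]-50,0):c[1]+50,c[0]-65:c[0]+65],(390,300),interpolation=cv2.INTER_CUBIC)
cv2.imwrite("pics/a5.png",np.hstack([f(a,q),f(b,p)]))
```

```text
[0.5875652  0.11147169 0.14764467] 0.1718072716758114
from [482.9 -93.6  77.5] head 100.2 turn [0.005 0.001 0.055] shift [36.73 21.01  3.78]
```

View pics/a5.png

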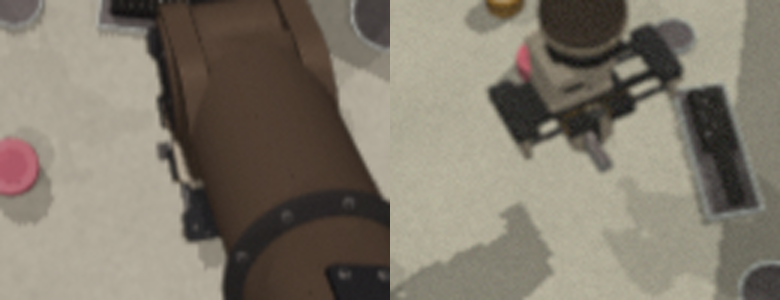

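Clipper is held level (16 mm). Carry it to its tray.

Request:
drive_tool(commands=[[[0, 0, 0.05], [3, 1.7, 0], -1], [[0, 0, 0.05], [6, 3.4, 0], -1], [[0, 0, 0.05], [9.4, 5.4, 0], -1], [[0, 0, 0.05], [12.8, 7.3, 0], -1], [[0, 0, 0.05], [16.2, 9.3, 0], -1], [[0, 0, 0.05], [19.6, 11.2, 0], -1], [[0, 0, 0.05], [23, 13.2, 0], -1], [[0, 0, 0.05], [26.4, 15.1, 0], -1], [[0, 0, 0.05], [29.8, 17, 0], -1], [[0, 0, 0.05], [33, 18.9, 0], -1], [[0, 0, 0.05], [35.3, 20.2, 0], -1], [[0, 0, 0.05], [36.5, 21, 1], -1], [[0, 0, 0.05], [36.7, 21, 2.5], -1], [[0, 0, 0.05], [36.7, 21, 3.7], -1], [[0, 0, 0.05], [36.7, 21, 3.7], -1], [[0, 0, 0.05], [36.7, 21, 3.7], -1], [[0, 0, 0.05], [36.7, 21, 3.7], -1]])

```text
clock: 10.1
position: [0.6225, 0.3039, 0.0377]
ee_rot: [2.075, 2.359, -0.001]
force: [0.5, 0.3, -0.4]
width: 0.167
gripper_force: 14.8
```

Run:
```python
from go import *
from m import *
go(624.5,305.1,8.2,97.1)
a=cams.get_image("top");b=cams.get_image("side")
p=proj("side",[[.6245,.305,.02]])[0].astype(int);q=proj("top",[[.6245,.305,.02]])[0].astype(int)
f=lambda im,c:cv2.resize(im[max(c[1]-40,0):c[1]+40,c[0]-52:c[0]+52],(390,300),interpolation=cv2.INTER_CUBIC)
cv2.imwrite("pics/a6.png",np.hstack([f(a,q),f(b,p)]))
```

```text
from [622.5 303.9  37.7] head 97.3 turn [-0.     0.001  0.004] shift [0.09 0.21 2.95]
```

View pics/a6.png

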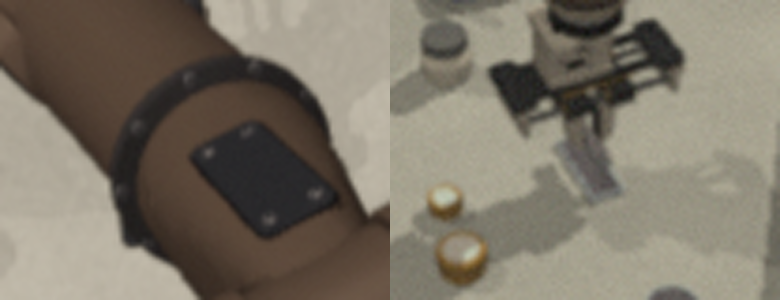

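Request:
drive_tool(commands=[[[0, 0, 0], [0.1, 0.2, 0.8], -1], [[0, 0, 0], [0.1, 0.2, 1.5], -1], [[0, 0, 0], [0.1, 0.2, 2.1], -1], [[0, 0, 0], [0.1, 0.2, 2.5], -1], [[0, 0, 0], [0.1, 0.2, 2.7], -1], [[0, 0, 0], [0.1, 0.2, 2.8], -1], [[0, 0, 0], [0.1, 0.2, 2.85], -1], [[0, 0, 0], [0.1, 0.2, 2.85], -1]])

```text
clock: 10.87
position: [0.6243, 0.3063, 0.0093]
ee_rot: [2.074, 2.36, 0.0]
force: [0.0, 0.5, -0.5]
width: 0.169
gripper_force: 14.8
```

Request:
drive_tool(commands=[[[0, 0, 0], [0, 0, 0.07], -1], [[0, 0, 0], [0, 0, 0.13], -1], [[0, 0, 0], [0, 0, 0.17], -1], [[0, 0, 0], [0, 0, 0.17], -1]])

```text
clock: 11.2
position: [0.6244, 0.3064, 0.008]
ee_rot: [2.074, 2.36, 0.001]
force: [-1.1, -0.9, 3.4]
width: 0.17
gripper_force: 14.8
```

Request:
drive_tool(commands=[[[0, 0, 0], [0, 0, 0], 0], [[0, 0, 0], [0, 0, 0], 0], [[0, 0, 0], [0, 0, 0], 0], [[0, 0, 0], [0, 0, 0], 1], [[0, 0, 0], [0, 0, -1], 1], [[0, 0, 0], [0, 0, -3], 1], [[0, 0, 0], [0, 0, -6], 1], [[0, 0, 0], [0, 0, -7], 1], [[0, 0, 0], [0, 0, -7], 1]])

```text
clock: 11.95
position: [0.6263, 0.3077, 0.0818]
ee_rot: [2.073, 2.358, 0.01]
force: [-0.1, -0.1, 0.0]
width: 0.778
gripper_force: 0.0
```

Run:
```python
from go import *
from m import *
print(pt("top",236.5,215.8,.026))
a=cams.get_image("side")
x0,y0=[int(v) for v in proj("side",[[.47,.0855,.026]])[0]];print(x0,y0)
print(meas(a,((x0-22)*1.5625,(y0-18)*1.5625,(x0+22)*1.5625,(y0+18)*1.5625),lambda s,h:h[...,1]>90,.02,"side"))
go(470,85.5,70,90)
```

```text
[0.46895976 0.0855097  0.026     ]
226 181
(array([470.6,  79. ]), array([62. , 47.2]), 74.3)
from [625.4 307.   79.8] head 97.4 turn [ 0.003 -0.002  0.129] shift [-19.97 -18.26   0.89]
```

Request:
drive_tool(commands=[[[0, 0, 0.12], [-3, -2.7, 0], 1], [[0, 0, 0.12], [-6, -5.5, 0], 1], [[0, 0, 0.12], [-9, -8.2, 0], 1], [[0, 0, 0.12], [-12, -11, 0], 1], [[0, 0, 0.12], [-15, -13.7, 0], 1], [[0, 0, 0.12], [-18, -16.4, 0], 1], [[0, 0, 0.12], [-19.5, -17.8, 0], 1], [[0, 0, 0.12], [-20, -18.3, 0.9], 1], [[0, 0, 0.12], [-20, -18.3, 0.9], 1], [[0, 0, 0.12], [-20, -18.3, 0.9], 1], [[0, 0, 0.12], [-20, -18.3, 0.9], 1]])

```text
clock: 12.92
position: [0.469, 0.0854, 0.0685]
ee_rot: [-2.21, -2.232, -0.001]
force: [1.0, 0.5, 0.2]
width: 0.997
gripper_force: 0.0
```

Run:
```python
from go import *
from m import *
go(469.5,85.5,5,90)
a=cams.get_image("top");b=cams.get_image("side")
p=proj("side",[[.56,.2,.02]])[0].astype(int);q=proj("top",[[.56,.2,.02]])[0].astype(int)
f=lambda im,c:cv2.resize(im[max(c[1]-50,0):c[1]+50,c[0]-65:c[0]+65],(390,300),interpolation=cv2.INTER_CUBIC)
cv2.imwrite("pics/a7.png",np.hstack([f(a,q),f(b,p)]))
```

```text
from [469.   85.4  68.5] head 90.6 turn [ 0.    -0.001  0.01 ] shift [0.01 0.05 6.35]
```

View pics/a7.png

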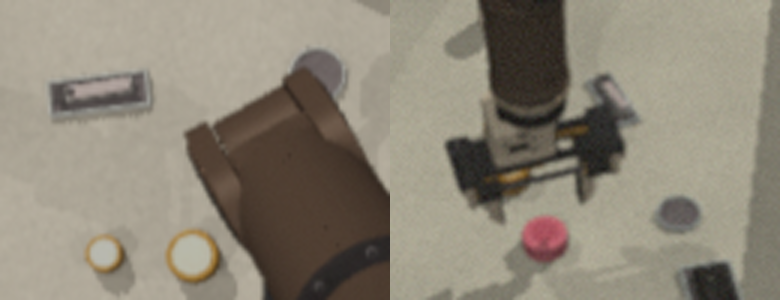

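Clipper sits centred in its tray and the case lies between the fingers. Descend to grip it.

Request:
drive_tool(commands=[[[0, 0, 0], [0, 0, 2], 1], [[0, 0, 0], [0, 0, 4.5], 1], [[0, 0, 0], [0, 0, 5.8], 1], [[0, 0, 0], [0, 0, 6.3], 1], [[0, 0, 0], [0, 0, 6.3], -1], [[0, 0, 0], [0, 0, 6.3], -1], [[0, 0, 0], [0, 0, 6.3], -1], [[0, 0, 0], [0, 0, 6.3], -1], [[0, 0, 0], [0, 0, 6.3], -1], [[0, 0, 0], [0, 0, 6.3], -1], [[0, 0, 0], [0, 0, 6.3], -1], [[0, 0, 0], [0, 0, 6.3], -1], [[0, 0, 0], [0, 0, 6.3], -1], [[0, 0, 0], [0, 0, 6.3], -1]], newtons=12)

```text
clock: 14.18
position: [0.469, 0.0844, 0.006]
ee_rot: [2.211, 2.231, 0.001]
force: [-0.7, -0.6, 7.4]
width: 0.606
gripper_force: 12.0
```

Request:
drive_tool(commands=[[[0, 0, 0], [0, 0, -1], -1], [[0, 0, 0], [0, 0, -3], -1], [[0, 0, 0], [0, 0, -6], -1], [[0, 0, 0], [0, 0, -7], -1], [[0, 0, 0], [0, 0, -7], -1]])

```text
clock: 14.6
position: [0.4702, 0.0849, 0.0784]
ee_rot: [2.21, 2.229, 0.006]
force: [-0.3, 0.6, -1.9]
width: 0.602
gripper_force: 12.0
```

Run:
```python
from go import *
go(626,-289,40,90)
# dish outline check with brighter threshold
from m import *
im=cv2.imread("pics/top0.png")
for t in (80,90,95,100): print(t,meas(im,(535,228,598,286),lambda s,h:h[...,2]<t,.003))
print(pt("top",140+634/2.85,140+69/2.85,.005))
```

```text
from [470.2  84.9  78.4] head 90.5 turn [ 0.005 -0.001  0.009] shift [-37.52  15.24   3.88]
80 (array([ 627.6, -290.5]), array([63.6, 61.7]), 89.8)
90 (array([ 626.1, -289.2]), array([66.4, 64.8]), 89.8)
95 (array([ 626.9, -289.7]), array([65.8, 65.7]), -47.0)
100 (array([ 627.6, -289.1]), array([68.2, 66. ]), -2.2)
[ 0.62635109 -0.28993852  0.005     ]
```

Request:
drive_tool(commands=[[[0, 0, 0], [-3.3, 1.3, 0], -1], [[0, 0, 0], [-6.6, 2.7, 0], -1], [[0, 0, 0], [-10.2, 4.1, 0], -1], [[0, 0, 0], [-13.8, 5.6, 0], -1], [[0, 0, 0], [-17.4, 7.1, 0], -1], [[0, 0, 0], [-21, 8.5, 0], -1], [[0, 0, 0], [-24.6, 10, 0], -1], [[0, 0, 0], [-28.2, 11.5, 0], -1], [[0, 0, 0], [-31.8, 13, 0], -1], [[0, 0, 0], [-35, 14.2, 0], -1], [[0, 0, 0], [-37, 15, 0], -1], [[0, 0, 0], [-37.5, 15.3, 1], -1], [[0, 0, 0], [-37.5, 15.3, 2.5], -1], [[0, 0, 0], [-37.5, 15.3, 4], -1], [[0, 0, 0], [-37.5, 15.3, 4], -1], [[0, 0, 0], [-37.5, 15.3, 4], -1]])

```text
clock: 15.93
position: [0.6236, -0.288, 0.034]
ee_rot: [-2.208, -2.23, 0.002]
force: [0.1, -0.8, -0.5]
width: 0.605
gripper_force: 12.0
```

Run:
```python
from go import *
go(626.5,-289.5,9,90)
```

```text
from [ 623.6 -288.    34. ] head 90.6 turn [-0.003 -0.002  0.01 ] shift [-0.16  0.29  2.5 ]
```

Request:
drive_tool(commands=[[[0, 0, 0], [-0.1, 0.2, 0.7], -1], [[0, 0, 0], [-0.1, 0.2, 1.3], -1], [[0, 0, 0], [-0.1, 0.2, 1.8], -1], [[0, 0, 0], [-0.1, 0.2, 2.1], -1], [[0, 0, 0], [-0.1, 0.2, 2.25], -1], [[0, 0, 0], [-0.1, 0.2, 2.3], -1], [[0, 0, 0], [-0.1, 0.2, 2.3], -1], [[0, 0, 0], [-0.1, 0.2, 2.3], -1]])

```text
clock: 16.6
position: [0.627, -0.2903, 0.0128]
ee_rot: [2.211, 2.231, 0.0]
force: [0.5, -1.1, -0.7]
width: 0.61
gripper_force: 12.0
```

Run:
```python
from go import *
from m import *
go(626.5,-289.5,9,90)
a=cams.get_image("top");b=cams.get_image("side")
p=proj("side",[[.626,-.29,.02]])[0].astype(int);q=proj("top",[[.626,-.29,.02]])[0].astype(int)
f=lambda im,c:cv2.resize(im[max(c[1]-40,0):c[1]+40,c[0]-52:c[0]+52],(390,300),interpolation=cv2.INTER_CUBIC)
cv2.imwrite("pics/a8.png",np.hstack([f(a,q),f(b,p)]))
```

```text
from [ 627.  -290.3   12.8] head 90.5 turn [0.    0.    0.009] shift [ 0.08 -0.05  0.38]
```

View pics/a8.png

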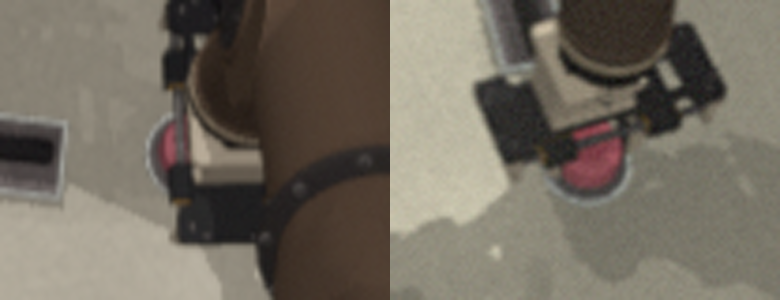

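Case is over the dish, inside the lip in the views. Lower the last 4 mm.

Request:
drive_tool(commands=[[[0, 0, 0], [0, 0, 0.12], -1], [[0, 0, 0], [0, 0, 0.22], -1], [[0, 0, 0], [0, 0, 0.3], -1], [[0, 0, 0], [0, 0, 0.35], -1], [[0, 0, 0], [0, 0, 0.37], -1], [[0, 0, 0], [0, 0, 0.37], -1]])

```text
clock: 17.2
position: [0.6268, -0.2902, 0.0092]
ee_rot: [-2.212, -2.231, 0.0]
force: [-2.7, 0.8, 3.7]
width: 0.608
gripper_force: 12.0
```

Request:
drive_tool(commands=[[[0, 0, 0], [0, 0, 0], 1], [[0, 0, 0], [0, 0, 0], 1], [[0, 0, 0], [0, 0, 0], 1], [[0, 0, 0], [0, 0, 0], 1], [[0, 0, 0], [0, 0, -1], 1], [[0, 0, 0], [0, 0, -3], 1], [[0, 0, 0], [0, 0, -6], 1], [[0, 0, 0], [0, 0, -7], 1], [[0, 0, 0], [0, 0, -7], 1]])

```text
clock: 17.95
position: [0.6293, -0.2909, 0.0831]
ee_rot: [2.208, 2.227, 0.004]
force: [0.9, -0.8, 0.3]
width: 1.0
gripper_force: 0.0
```

Run:
```python
from go import *
go(461,289.5,75,90)
```

```text
from [ 629.3 -290.9   83.1] head 90.5 turn [0.006 0.002 0.009] shift [ 58.19 -16.32   0.58]
```

Request:
drive_tool(commands=[[[0, 0, 0], [3.5, -1, 0], 1], [[0, 0, 0], [7.2, -2, 0], 1], [[0, 0, 0], [11, -3.1, 0], 1], [[0, 0, 0], [15, -4.2, 0], 1], [[0, 0, 0], [19, -5.3, 0], 1], [[0, 0, 0], [23, -6.4, 0], 1], [[0, 0, 0], [27, -7.5, 0], 1], [[0, 0, 0], [31, -8.7, 0], 1], [[0, 0, 0], [35, -9.8, 0], 1], [[0, 0, 0], [39, -10.9, 0], 1], [[0, 0, 0], [43, -12, 0], 1], [[0, 0, 0], [47, -13.2, 0], 1], [[0, 0, 0], [51, -14.3, 0], 1], [[0, 0, 0], [54.5, -15.3, 0], 1], [[0, 0, 0], [57, -16, 0], 1], [[0, 0, 0], [58.2, -16.3, 0], 1], [[0, 0, 0], [58.2, -16.3, 0.6], 1], [[0, 0, 0], [58.2, -16.3, 0.6], 1], [[0, 0, 0], [58.2, -16.3, 0.6], 1], [[0, 0, 0], [58.2, -16.3, 0.6], 1]])

```text
clock: 19.62
position: [0.4595, 0.2878, 0.0724]
ee_rot: [2.214, 2.227, -0.002]
force: [1.0, 0.2, -1.2]
width: 0.998
gripper_force: 0.0
```

Run:
```python
from go import *
go(461,289.5,5,90)
b=cams.get_image("side");p=proj("side",[[.461,.2895,.02]])[0].astype(int)
a=cams.get_image("top");q=proj("top",[[.626,-.1,.02]])[0].astype(int)
f=lambda im,c,w,h:cv2.resize(im[max(c[1]-h,0):c[1]+h,c[0]-w:c[0]+w],(390,300),interpolation=cv2.INTER_CUBIC)
cv2.imwrite("pics/a9.png",np.hstack([f(b,p,39,30),f(a,q,104,80)]))
```

```text
from [459.5 287.8  72.4] head 90.3 turn [-0.     0.002  0.006] shift [0.18 0.16 6.74]
```

View pics/a9.png

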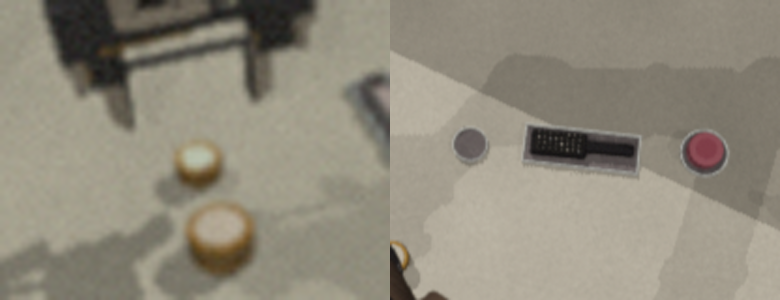

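Brush and case both lie in their outlines, and the small tin is between the open fingers. Grip it.

Request:
drive_tool(commands=[[[0, 0, 0], [0.1, 0.1, 2], 1], [[0, 0, 0], [0.1, 0.1, 4.5], 0.5], [[0, 0, 0], [0.1, 0.1, 6], 0.5], [[0, 0, 0], [0.1, 0.1, 6.7], 0.5], [[0, 0, 0], [0.1, 0.1, 6.7], -1], [[0, 0, 0], [0.1, 0.1, 6.7], -1], [[0, 0, 0], [0.1, 0.1, 6.7], -1], [[0, 0, 0], [0.1, 0.1, 6.7], -1], [[0, 0, 0], [0.1, 0.1, 6.7], -1], [[0, 0, 0], [0.1, 0.1, 6.7], -1], [[0, 0, 0], [0.1, 0.1, 6.7], -1], [[0, 0, 0], [0.1, 0.1, 6.7], -1], [[0, 0, 0], [0.1, 0.1, 6.7], -1], [[0, 0, 0], [0.1, 0.1, 6.7], -1], [[0, 0, 0], [0.1, 0.1, 6.7], -1], [[0, 0, 0], [0.1, 0.1, 6.7], -1]], newtons=12)

```text
clock: 21.05
position: [0.46, 0.2915, 0.0064]
ee_rot: [2.211, 2.231, 0.001]
force: [-0.1, -0.8, 6.5]
width: 0.389
gripper_force: 12.0
```

Request:
drive_tool(commands=[[[0, 0, 0], [0, 0, -1], -1], [[0, 0, 0], [0, 0, -3], -1], [[0, 0, 0], [0, 0, -6], -1], [[0, 0, 0], [0, 0, -7], -1], [[0, 0, 0], [0, 0, -7], -1]])

```text
clock: 21.47
position: [0.4611, 0.2926, 0.079]
ee_rot: [2.211, 2.231, 0.008]
force: [-0.1, 0.6, -1.3]
width: 0.386
gripper_force: 12.0
```

Run:
```python
from go import *
go(641.4,84.9,40,90)
print(pt("top",140+278.5/2.85,140+56/2.85,.005))
```

```text
from [461.1 292.6  79. ] head 90.5 turn [ 0.004 -0.003  0.009] shift [-20.94  17.82   3.91]
[0.64187028 0.08409274 0.005     ]
```

Request:
drive_tool(commands=[[[0, 0, 0], [-2.5, 2.1, 0], -1], [[0, 0, 0], [-5, 4.3, 0], -1], [[0, 0, 0], [-8, 6.8, 0], -1], [[0, 0, 0], [-11, 9.4, 0], -1], [[0, 0, 0], [-14, 12, 0], -1], [[0, 0, 0], [-17, 14.5, 0], -1], [[0, 0, 0], [-19.5, 16.6, 0], -1], [[0, 0, 0], [-20.7, 17.6, 0.5], -1], [[0, 0, 0], [-20.9, 17.9, 2], -1], [[0, 0, 0], [-20.9, 17.9, 3.5], -1], [[0, 0, 0], [-20.9, 17.9, 4.5], -1], [[0, 0, 0], [-20.9, 17.9, 4.5], -1], [[0, 0, 0], [-20.9, 17.9, 4.5], -1], [[0, 0, 0], [-20.9, 17.9, 4.5], -1]])

```text
clock: 22.63
position: [0.6402, 0.0852, 0.0311]
ee_rot: [-2.209, -2.233, -0.001]
force: [0.1, -0.0, 0.5]
width: 0.388
gripper_force: 12.0
```

Run:
```python
from go import *
go(641.5,85,9.4,90)
b=cams.get_image("side");p=proj("side",[[.6415,.085,.02]])[0].astype(int)
a=cams.get_image("top");q=proj("top",[[.6415,.085,.02]])[0].astype(int)
f=lambda im,c,w,h:cv2.resize(im[max(c[1]-h,0):c[1]+h,c[0]-w:c[0]+w],(390,300),interpolation=cv2.INTER_CUBIC)
cv2.imwrite("pics/a10.png",np.hstack([f(b,p,39,30),f(a,q,39,30)]))
```

```text
from [640.2  85.2  31.1] head 90.6 turn [ 0.    -0.     0.011] shift [-0.03  0.13  2.17]
```

View pics/a10.png

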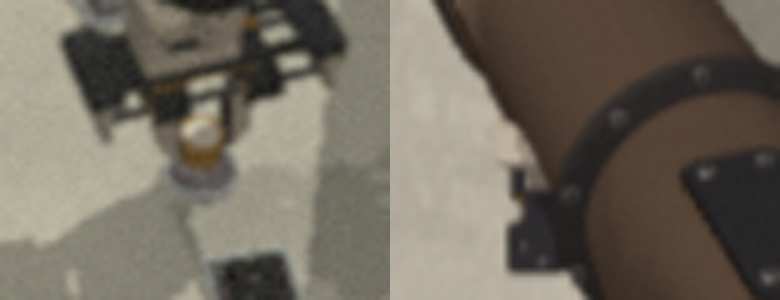

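The tin is held upright above its dish. Lower it.

Request:
drive_tool(commands=[[[0, 0, 0], [0, 0.1, 0.6], -1], [[0, 0, 0], [0, 0.1, 1.1], -1], [[0, 0, 0], [0, 0.1, 1.5], -1], [[0, 0, 0], [0, 0.1, 1.8], -1], [[0, 0, 0], [0, 0.1, 1.95], -1], [[0, 0, 0], [0, 0.1, 2.05], -1], [[0, 0, 0], [0, 0.1, 2.1], -1], [[0, 0, 0], [0, 0.1, 2.1], -1]])

```text
clock: 23.4
position: [0.6415, 0.0839, 0.0098]
ee_rot: [-2.211, -2.231, 0.0]
force: [-0.6, 0.2, 0.1]
width: 0.385
gripper_force: 12.0
```

Request:
drive_tool(commands=[[[0, 0, 0], [0, 0, 0.05], -1], [[0, 0, 0], [0, 0, 0.08], -1], [[0, 0, 0], [0, 0, 0.1], -1], [[0, 0, 0], [0, 0, 0.1], -1]])

```text
clock: 23.73
position: [0.6417, 0.084, 0.0095]
ee_rot: [2.211, 2.231, 0.001]
force: [-0.7, -0.3, 5.5]
width: 0.387
gripper_force: 12.0
```

Contact. Release, rise and back off for a final look.

Request:
drive_tool(commands=[[[0, 0, 0], [0, 0, 0], 1], [[0, 0, 0], [0, 0, 0], 1], [[0, 0, 0], [0, 0, 0], 1], [[0, 0, 0], [0, 0, 0], 1], [[0, 0, 0], [0, 0, -1], 1], [[0, 0, 0], [0, 0, -4], 1], [[0, 0, 0], [0, 0, -8], 1], [[0, 0, 0], [0, -4, -10], 1], [[0, 0, 0], [0, -8, -12], 1], [[0, 0, 0], [0, -12, -14], 1], [[0, 0, 0], [0, -16, -16], 1], [[0, 0, 0], [0, -20, -16], 1], [[0, 0, 0], [0, -20, -16], 1], [[0, 0, 0], [0, -20, -16], 1], [[0, 0, 0], [0, -20, -16], 1], [[0, 0, 0], [0, -20, -16], 1]])

```text
clock: 25.07
position: [0.4429, 0.0822, 0.1692]
ee_rot: [2.211, 2.23, 0.002]
force: [0.4, 0.7, 0.5]
width: 0.999
gripper_force: 0.0
```

Run:
```python
from go import *
a=cams.get_image("top");b=cams.get_image("side")
A=cv2.resize(a[130:230,70:470],(800,200),interpolation=cv2.INTER_CUBIC)
B=cv2.resize(b[90:345,170:350],(282,400),interpolation=cv2.INTER_CUBIC)
C=np.zeros((600,800,3),np.uint8);C[:200]=A;C[200:,:282]=B
q=proj("top",[[.6415,.085,.01]])[0].astype(int);C[200:500,300:700]=cv2.resize(a[q[1]-30:q[1]+30,q[0]-40:q[0]+40],(400,300),interpolation=cv2.INTER_CUBIC)
cv2.imwrite("pics/fin.png",C)
```

```text
(no output)
```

View pics/fin.png

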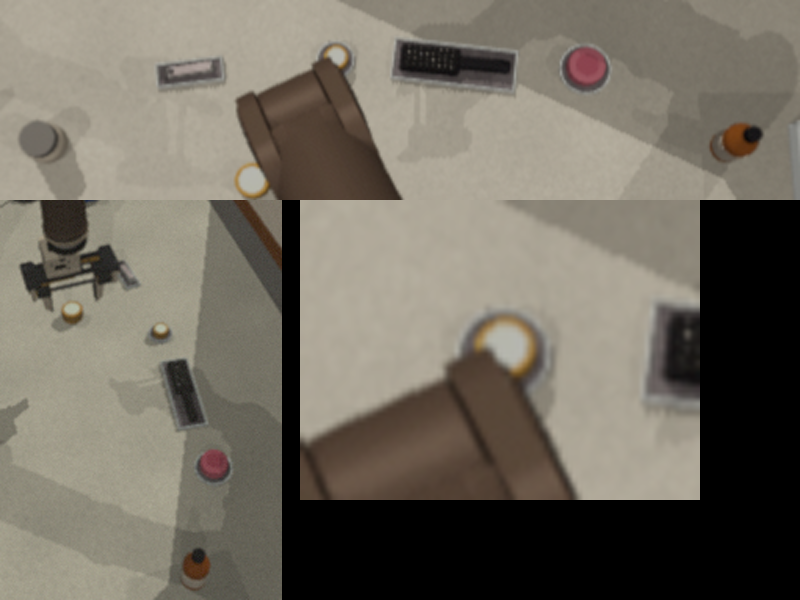

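All four things lie inside their lips: clipper at (190,70), tin (335,57), brush (455,62), case (585,68) in the picture. The jar and bottle are untouched.

```bash
python3 -c "
from cell import job
print(job.sign_off())"
```

```text
the job is handed in; nothing more can be done
None
```

The brush, clipper, hair tie case and small balm tin are each in their own tray or dish, same side up, with the jar and bottle left standing; I handed the job in at about 25 s, and no verdict came back.

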